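# Run-down check of an antenna rotator bearing

## Task

Check the freshly greased bearing of the antenna rotator: set its beam turning freely, either way round, at about one turn in six to eight seconds (never faster than a turn in two seconds), then let go and guard its red cap: keep the fingertips hovering over it without touching, within 3 cm sideways of its centre and no more than 5 cm above it, for five seconds in a row while the beam still coasts at better than one turn in twenty seconds. After that stop the beam gently by hand, let go and leave it standing still, with nothing else on the table disturbed.

Things in the scene. Friction and masses are not known exactly. Their poses are not given: they have to be found in the camera images.
- rotator: Antenna rotator: fixed square steel plate 130 mm wide with a round aluminium housing 100 mm across, 70 mm high. Origin at the centre of its underside, on the beam's vertical turning axis. Bolted down; place and yaw vary. Fixed equipment up to 200 mm high (blue three-tier organizer, SWR meter) stands 0.3 m and more to the left and right of the robot's centre line.
- rotor (a joint): Angle (rad) of the freely turning beam about the vertical axis, positive counter-clockwise from above, endless both ways (9 turns), at rest at the start; at 0 the red cap lies on the rotator's +x. Beam 0.8 kg, inertia about 0.006 kg m2 (true 0.85 to 1.35 of that), no spring; friction 0.0003 N m plus 0.00005 N m per rad/s, so it coasts for many seconds, losing some 0.04 to 0.07 rad/s each second.
- hub (a point): Point on the turning axis at the top of the boom, 100 mm above the table, its x towards the red cap. Boom: flat aluminium bar 250 mm long, 22 mm wide, turning with the two posts on it; two thin brass rods cross it 55 mm either side of the axis, up to 140 mm long. Over 40 N on the rotator (fingers added) is a fault.
- cap (a point): Centre of the top face of the red cap of the white upright post (both 32 mm in diameter); the post stands on the boom's end from 100 to 170 mm above the table; this point is 170 mm above the table and 115 mm from the turning axis and goes round with the beam. A finger that lets go of the gripped post last kicks it away; fingertips resting lightly on the cap (friction about 0.6) lead it smoothly.
- counterweight (a point): Centre of the top face of the black counterweight, 40 mm in diameter, on the boom's other end: 130 mm above the table, 112 mm from the turning axis, diametrically across from the red cap.
- key: Bystander, loose: black dual-lever paddle key, 120 x 80 mm, 46 mm high; origin under its base's centre. Leave it alone.
- paperweight: Bystander, loose: green glass paperweight, 80 mm in diameter, 50 mm high; origin at the centre of its underside. Leave it alone.
- adapter0: Bystander, loose: grey coaxial adapter standing upright, 28 mm in diameter, 42 mm high; origin at the centre of its underside. Leave it alone.
- adapter1: Bystander, loose: the second grey coaxial adapter, same as the first. Leave it alone.
- mug: Bystander, loose: blue mug, 80 mm in diameter, 90 mm high; origin at the centre of its underside. Leave it alone.

How it is judged:
On the way, in this order (a step that is already met when the one before it is completed fails the run):
1. the beam is set turning, faster than 0.45 rad/s ((velocity of joint rotor above 0.45 rad/s or velocity of joint rotor below -0.45 rad/s)).
2. for 5 s on end the TCP stays within 30 mm sideways of the red cap and 20 to 80 mm above its top, the arm not touching the rotator, the beam faster than 0.3 rad/s (horizontal distance between the grasp point and cap below 0.03 m and z of the grasp point in the frame of cap between 0.02 and 0.08 m and contact force between the arm and rotator below 0.1 N and (velocity of joint rotor above 0.3 rad/s or velocity of joint rotor below -0.3 rad/s)), for 5 s.
3. the fingers then take hold of or brake the beam while it still turns (contact force between the fingers and rotator above 0.2 N and (velocity of joint rotor above 0.08 rad/s or velocity of joint rotor below -0.08 rad/s)).
At the end, for the whole second after the job is handed in: The beam stands still (under 0.04 rad/s), nothing of the arm touches the rotator, and key, paperweight, adapters and mug are within 20 mm of where they started (velocity of joint rotor between -0.04 and 0.04 rad/s and contact force between the arm and rotator below 0.1 N and distance of each of paperweight, key, adapter0, adapter1, mug from where it was at the start of the episode below 0.02 m).
It fails at once if the beam is spun faster than 3.14 rad/s (a turn in two seconds) (velocity of joint rotor above 3.14 rad/s or velocity of joint rotor below -3.14 rad/s).
It fails at once if the rotator is pushed, struck or squeezed with more than 40 N (contact force between the arm and rotator above 40 N).
It fails at once if the key, paperweight, an adapter or the mug is moved more than 20 mm (distance of any of paperweight, key, adapter0, adapter1, mug from where it was at the start of the episode above 0.02 m).
It also fails if it takes over 54 s, if anything falls off the work surface, if the arm or the gripper's body presses on something with over 40 N, if the wrist force passes 120 N, or if a joint passes its speed limit or range.

## Robot

A 6-joint arm with a two-finger parallel gripper is mounted at the origin on the work surface. World frame = base frame: x ahead of the robot, y to its left, z up, the work surface at z = 0. Lengths are in m, angles in rad, forces in N, time in s.
With the tool pointing down it reaches from about 0.325 to 0.9 m from the base axis. Payload 3.5 kg.
Tool frame: the origin (TCP) lies between the finger pads, 19 mm behind the fingertips; this is the grasp point; z points along the fingers, y is the line along which they close (so a half turn about z gives the same grasp; the last joint's range is limited). The gripper opens to 85 mm and grips with 20 to 120 N. Pads are 22 mm wide; open, the fingers measure 114 mm over their backs; the gripper's body (76 mm by 85 mm) begins 54 mm behind the grasp point. The pads swing forward as they close: fully open they stand 13 mm farther back than shut.
Start: joints at [-1.385, 0.276, -0.026, 1.268, 0, 1.467], TCP at [0.178, -0.599, 0.25] pointing down, gripper open.
Joint ranges: [-3.12, 3.12], [-0.85, 1.88], [-1.08, 1.24], [-1.95, 2.15], [-1.57, 1.53], [-3.14, 3.14]. Speed limits (rad/s): [2.57, 2.57, 3.14, 3.14, 3.14, 3.14].

## Interface

Orientations are given as a 3x3 rotation matrix whose columns are the frame's x, y, z axes.
In Python, from bench import readout, snapshot, camera_info, finish_job gives the robot as it stands.
- The arm moves only by the tool apply_moves, never from a script. Its argument "rows" is a list of rows, each a list of 3 entries, a list of its own where there are three numbers: the shift along the tool's x, y, z each as a share of 400 mm, from -1 to 1, then the turn, a rotation vector about the tool's x, y, z each as a share of 0.5 rad, from -1 to 1, then the opening, from 0 (shut) to 1 (fully open). A call has 1 to 10 rows; each row is the pose to reach, as a shift and turn from the pose commanded when the call began, along the tool's axes at that moment; what a row does not reach only later rows make up. A row lasts 1/8 s, in which the tool goes at most 62.5 mm and 10.7 degrees, less where a joint would pass 70% of its speed; a pose out of reach is approached as far as the arm can. A call with a number of a shift or a turn outside -1 to 1 is refused whole. A call with a gripper value outside its range is refused whole. The fingers move at their own pace and stop on an object; "grip_force" is the grip in N (left out, the last holds). Time passes only in rows, so rows that repeat a pose let the fingers close. It gives the time, the measured TCP pose, the force, the opening and the grip force at its end, in the units of the state.
- readout.get_state(): the state, without advancing time (a new reading comes with each control period).
- snapshot(name): name is "side" or "top" or "wrist"; returns the picture (400x640x3 uint8, red, green, blue); there is no depth.
- camera_info(name): a dict with "fx", "fy", "cx", "cy" (pixels), "pose" (4x4, takes a point from camera to world coordinates). Camera axes: x right, y up, looking along -z (the intrinsics and any distortion apply to the point x, -y, -z); pixel columns grow to the right and rows downward; lengths in m; the calibration is good to about 2 mm. The wrist camera is an equidistant fisheye: a pixel r from the principal point sees the ray r / f radians off the axis. A picture is of the moment at which its call begins: read the wrist's pose just before it. camera_info takes no time and is no camera call; for the wrist camera it gives the pose at the moment of the call.
- finish_job(): hands the job in; it is judged then, once.
The state is a dict: "time": time; "qpos": joint angles; "qd": joint speeds; "tau": joint torques, N m; "tool_pos": TCP position; "orientation": TCP orientation; "force": force on the tool from outside, world axes, zero at the start; "ft_torque": the same for the moment, N m; "grip_width": finger opening in m; "grasp_force": force on a finger pad.
Only numpy, scipy, OpenCV 4.12 (cv2) and the standard library are available. Lean on these libraries where they do the work, as an engineer would, in place of code of your own. Each camera call takes 0.05 s, during which the arm holds its last target. There are 200 camera calls.

## Working session

There is one attempt and no reset: what is moved stays moved. The work goes in short steps, Python scripts to look and compute and a tool call to move; the robot and the scene stay as the last step left them, time stands still between calls to the robot, and variables do not carry over. Pictures are saved under pics/ and viewed, at most 10 in all, crops included, and the job is handed in when it is done.

Besides the shell and the picture viewer there is one more tool, called after ">>>" as a command line: name --argument value ..., lists and objects as JSON in quotes. apply_moves: Moves the arm, as the interface text tells. Shift numbers are shares of 400 mm and turn numbers shares of 0.5 rad, none past 1 either way. Its arguments: {"type":"object","properties":{"rows":{"type":"array"},"grip_force":{"type":"number"}},"required":["rows"]}

```bash
mkdir -p pics
python3 - <<'E'
from bench import readout, snapshot, camera_info
import cv2,numpy as np
for n in("top","side"):
    im=snapshot(n); cv2.imwrite(f"pics/{n}0.png",im[:,:,::-1]); c=camera_info(n); print(n,{k:(np.round(v,4).tolist()) for k,v in c.items() if not isinstance(v,str)})
s=readout.get_state();print(s)
E
```

```text
top {'fx': 426.0342, 'fy': 426.0342, 'cx': 312.1078, 'cy': 201.607, 'pose': [[-0.0278, 0.9813, -0.1903, 0.2985], [-0.9995, -0.0303, -0.0101, -0.0661], [-0.0157, 0.1899, 0.9817, 1.5804], [0.0, 0.0, 0.0, 1.0]]}
side {'fx': 488.8388, 'fy': 488.8388, 'cx': 331.8186, 'cy': 202.4901, 'pose': [[-0.9458, 0.1982, -0.2571, 0.1955], [-0.3245, -0.5546, 0.7662, 1.1221], [0.0092, 0.8081, 0.5889, 1.0414], [0.0, 0.0, 0.0, 1.0]]}
{'time': 0.1, 'qpos': array([-1.38543902e+00,  2.77079792e-01, -2.77378585e-02,  1.26799440e+00,
        3.30513066e-05,  1.46737893e+00]), 'qd': array([-0.00039642, -0.00117064,  0.00303176,  0.00016861, -0.00119199,
        0.00108122]), 'tau': array([-1.39953798e-05, -4.46707928e+01,  2.96128428e+01,  8.42614303e-03,
       -1.17755153e-04, -6.47357794e-06]), 'tool_pos': array([ 0.17785239, -0.59847103,  0.24896005]), 'orientation': array([[ 9.58593583e-01,  2.84777506e-01, -3.39007730e-04],
       [ 2.84777605e-01, -9.58591553e-01,  1.98728436e-03],
       [ 2.40963936e-04, -2.00153984e-03, -9.99997968e-01]]), 'force': array([ 0.04574936,  1.17689279, -0.884706  ]), 'ft_torque': array([-0.02397291, -0.012742  ,  0.03102708]), 'grasp_force': 0.0, 'grip_width': 0.08531757892306917}
```

View pics/top0.png

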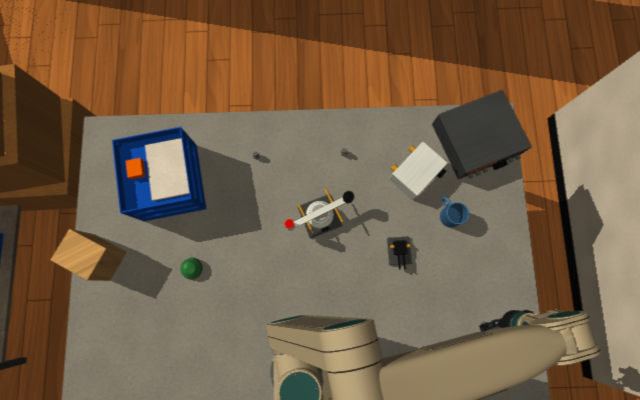

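View pics/side0.png

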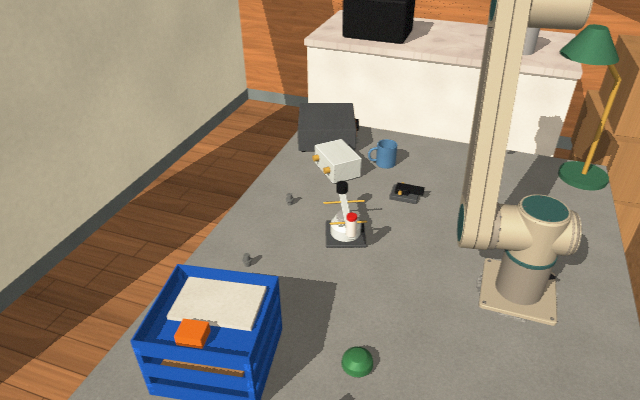

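Top view: red cap at about (289,224), counterweight (348,197), mug (454,213), key (400,252). Side view: cap (351,217), counterweight (342,187). Next I triangulate these.

```bash
cat > h.py <<'E'
import cv2,numpy as np
from bench import readout,snapshot,camera_info
def ray(n,u,v):
    c=camera_info(n);P=np.array(c["pose"]);d=P[:3,:3]@np.array([(u-c["cx"])/c["fx"],-(v-c["cy"])/c["fy"],-1]);return P[:3,3],d/np.linalg.norm(d)
def plane(n,u,v,z):
    o,d=ray(n,u,v);return o+d*(z-o[2])/d[2]
def tri(a,b):
    (o,d),(p,e)=ray("top",*a),ray("side",*b)
    s=np.linalg.lstsq(np.c_[d,-e],p-o,rcond=None)[0];x,y=o+d*s[0],p+e*s[1];return (x+y)/2,np.linalg.norm(x-y)
def red(im,roi=None):
    im=im.astype(int);m=(im[...,0]>110)&(im[...,1]<45)&(im[...,2]<45)
    return blob(m,roi)
def dark(im,roi): return blob(im.max(2)<35,roi)
def blob(m,roi):
    k=np.zeros(m.shape,bool)
    if roi: x0,x1,y0,y1=roi;k[y0:y1,x0:x1]=1
    else:k[:]=1
    n,l,st,ce=cv2.connectedComponentsWithStats((m&k).astype(np.uint8))
    i=1+np.argmax(st[1:,4]);return ce[i],st[i]
E
python3 - <<'E'
from h import *
t=cv2.imread("pics/top0.png")[:,:,::-1];s=cv2.imread("pics/side0.png")[:,:,::-1]
a,b=red(t,(260,380,160,260)),red(s,(310,380,170,250));print(a,b,tri(a[0],b[0]))
c,d=dark(t,(335,360,185,210)),dark(s,(330,355,178,197));print(c,d,tri(c[0],d[0]))
cap=plane("top",*a[0],.168);cw=plane("top",*c[0],.125);print(cap,cw,np.linalg.norm((cap-cw)[:2]))
cap2=plane("side",*b[0],.165);print(cap2)
cv2.imwrite("pics/crop0.png",np.hstack([cv2.resize(t[160:260,260:380],None,fx=3.3,fy=3.3),cv2.resize(s[160:260,290:410],None,fx=3.3,fy=3.3)])[:,:,::-1])
E
```

```text
(array([288.92727273, 223.52727273]), array([285, 220,   9,   8,  55], dtype=int32)) (array([351.63934426, 216.47540984]), array([347, 213,  10,   8,  61], dtype=int32)) (array([0.5006151 , 0.02828414, 0.16514909]), np.float64(0.0004028390599128788))
(array([347.95121951, 196.74390244]), array([344, 192,   9,  11,  82], dtype=int32)) (array([341.57657658, 186.95495495]), array([337, 181,  10,  13, 111], dtype=int32)) (array([ 0.59667634, -0.17696854,  0.11589009]), np.float64(0.0015819528228282022))
[0.50000733 0.02806125 0.168     ] [ 0.59403107 -0.17640058  0.125     ] 0.2250446715259115
[0.50087431 0.02809122 0.165     ]
```

View pics/crop0.png

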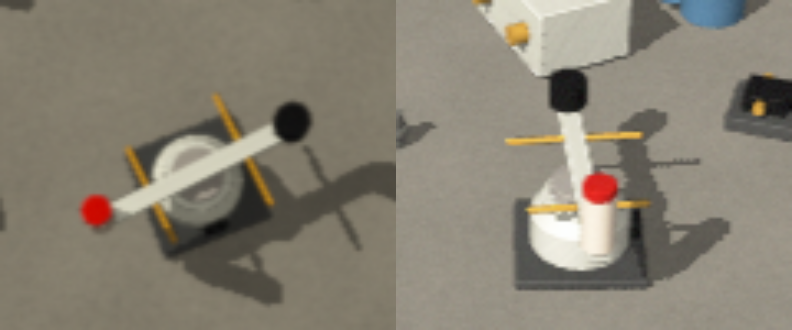

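Top (left): cap at the left end, bar crossing the hub, two rods. Side (right): white post with red cap nearest the viewer. The axis comes out at about (0.548, -0.0765), with the cap at 114.7°. I'll move above the cap with the gripper shut.

>>> apply_moves --rows '[[[0, 0, -0.12], [0, 0, 0], 0], [[0.609, -0.636, -0.12], [0, 0, 0], 0], [[0.609, -0.636, -0.12], [0, 0, 0], 0], [[0.609, -0.636, -0.12], [0, 0, 0], 0], [[0.609, -0.636, -0.12], [0, 0, 0], 0], [[0.609, -0.636, -0.12], [0, 0, 0], 0], [[0.609, -0.636, -0.12], [0, 0, 0], 0], [[0.609, -0.636, -0.12], [0, 0, 0], 0]]' --grip_force 40

```text
time: 1.1
tool_pos: [0.3394, -0.2834, 0.2977]
orientation: [[0.957, 0.289, -0.0], [0.289, -0.957, 0.001], [-0.0, -0.001, -1.0]]
force: [-0.1, -0.7, -0.1]
grip_width: 0.0002
grasp_force: 0.0
```

>>> apply_moves --rows '[[[0.61, -0.629, 0.12], [0, 0, 0], 0], [[0.61, -0.629, 0.12], [0, 0, 0], 0], [[0.61, -0.629, 0.12], [0, 0, 0], 0], [[0.61, -0.629, 0.12], [0, 0, 0], 0], [[0.61, -0.629, 0.12], [0, 0, 0], 0], [[0.61, -0.629, 0.12], [0, 0, 0], 0], [[0.61, -0.629, 0.12], [0, 0, 0], 0], [[0.61, -0.629, 0.12], [0, 0, 0], 0]]'

```text
time: 2.1
tool_pos: [0.5011, 0.0238, 0.2497]
orientation: [[0.959, 0.284, -0.001], [0.284, -0.959, -0.001], [-0.001, 0.0, -1.0]]
force: [0.6, -0.8, 0.6]
grip_width: -0.0003
grasp_force: 0.0
```

Run:
```python
from h import *
s=readout.get_state();c=camera_info("wrist");print(np.round(s["qpos"],3),s["tool_pos"],s["force"],c)
w=snapshot("wrist");t=snapshot("side")
print(readout.get_state()["tool_pos"])
cv2.imwrite("pics/w1.png",w[:,:,::-1])
```

```text
[-8.100e-02  5.800e-02 -2.870e-01  1.226e+00 -1.000e-03  2.772e+00] [0.50113922 0.02379065 0.24966419] [ 0.62737063 -0.77141989  0.60108251] {'fx': 309.70691628693146, 'fy': 309.70691628693146, 'cx': 321.3251924024326, 'cy': 194.2506115724886, 'pose': array([[ 2.84699020e-01,  9.20037418e-01,  2.69216673e-01,
         5.68725243e-01],
       [-9.58616579e-01,  2.72992252e-01,  8.08052239e-02,
         4.43650900e-02],
       [ 8.49763741e-04, -2.81080734e-01,  9.59683749e-01,
         3.73802049e-01],
       [ 0.00000000e+00,  0.00000000e+00,  0.00000000e+00,
         1.00000000e+00]])}
[0.50103994 0.02338608 0.25004102]
```

View pics/w1.png

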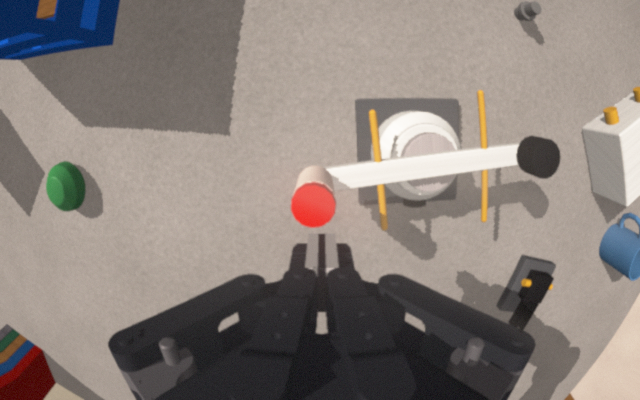

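The wrist picture shows the red cap at (313,205) ahead of the shut fingertips, with the counterweight at (538,157). I'll add a wrist measurement of the cap and counterweight.

```bash
cat >> h.py <<'E'
def wray(u,v,c):
    x,y=(u-c["cx"])/c["fx"],(v-c["cy"])/c["fy"];t=np.hypot(x,y)
    P=np.array(c["pose"]);k=np.sin(t)/t;return P[:3,3],P[:3,:3]@np.array([x*k,-y*k,-np.cos(t)])
def wplane(u,v,z,c):
    o,d=wray(u,v,c);return o+d*(z-o[2])/d[2]
def topface(m_im):  # bright red top face
    im=m_im.astype(int);return blob((im[...,0]>150)&(im[...,1]<70)&(im[...,2]<70),None)
HUB=np.array([.548,-.0765])
def capang(c=None,w=None):
    s=readout.get_state();c=camera_info("wrist");w=snapshot("wrist")
    ce,st=topface(w);p=wplane(*ce,.170,c);d=p[:2]-HUB
    return s["time"],np.arctan2(d[1],d[0]),np.hypot(*d),p,st
E
python3 - <<'E'
from h import *
c=camera_info("wrist");t,a,r,p,st=capang();print(t,a,r,p,st)
w=cv2.imread("pics/w1.png")[:,:,::-1];ce=topface(w)[0]
k=dark(w,(515,565,130,185));print(ce,k[0],k[1],wplane(*k[0],.125,c),wplane(*ce,.17,c))
g=cv2.imread("pics/side0.png")[:,:,::-1];b=red(g,(310,380,170,250))[0];(o,d),(q,e)=wray(*ce,c),ray("side",*b)
s=np.linalg.lstsq(np.c_[d,-e],q-o,rcond=None)[0];print("tri",o+d*s[0],q+e*s[1])
E
```

```text
2.2 2.0370772231181133 0.1206735787249966 [0.4937491  0.03129125 0.17      ] [292 203  36  23 467]Traceback (most recent call last):
  File "<stdin>", line 4, in <module>
  File "h.py", line 13, in dark
    def dark(im,roi): return blob(im.max(2)<35,roi)
                             ~~~~^^^^^^^^^^^^^^^^^^
  File "h.py", line 19, in blob
    i=1+np.argmax(st[1:,4]);return ce[i],st[i]
        ~~~~~~~~~^^^^^^^^^^
    return _wrapfunc(a, 'argmax', axis=axis, out=out, **kwds)
    return bound(*args, **kwds)
ValueError: attempt to get argmax of an empty sequence
```

```bash
python3 - <<'E'
s=open("h.py").read()
i=s.index("def topface");j=s.index("HUB=")
s=s[:i]+'''def topface(im):
    h=cv2.cvtColor(np.ascontiguousarray(im),cv2.COLOR_RGB2HSV);m=((h[...,0]<5)|(h[...,0]>175))&(h[...,1]>190)&(h[...,2]>150)
    return blob(m,(100,639,60,330))
'''+s[j:];s=s.replace("max(2)<35","max(2)<60")
open("h.py","w").write(s)
E
python3 - <<'E'
from h import *
w=cv2.imread("pics/w1.png")[:,:,::-1];print(w[185:229:6,313].tolist())
c=camera_info("wrist");ce,st=topface(w);print(ce,st)
k=dark(w,(515,565,130,185));print(k[0],k[1],wplane(*k[0],.125,c),wplane(*ce,.17,c))
g=cv2.imread("pics/side0.png")[:,:,::-1];b=red(g,(310,380,170,250))[0];(o,d),(q,e)=wray(*ce,c),ray("side",*b)
s=np.linalg.lstsq(np.c_[d,-e],q-o,rcond=None)[0];print("tri",o+d*s[0],q+e*s[1])
E
```

```text
[[222, 90, 81], [240, 93, 83], [238, 92, 82], [236, 85, 74], [236, 67, 60], [238, 58, 50], [239, 53, 46], [213, 117, 113]]
[308.42350333 216.00443459] [293 203  36  23 451]
[550.7047619  162.16190476] [541 146  18  31 210] [ 0.59617556 -0.18825679  0.125     ] [0.49356366 0.03097516 0.17      ]
tri [0.49422977 0.03108945 0.17181623] [0.49920027 0.03408848 0.16980458]
```

```bash
sed -i 's/h\[...,1\]>190/h[...,1]>140/; s/h\[...,0\]<5)/h[...,0]<8)/; s/h\[...,2\]>150/h[...,2]>190/' h.py
python3 - <<'E'
from h import *
w=cv2.imread("pics/w1.png")[:,:,::-1]
c=camera_info("wrist");ce,st=topface(w);print(ce,st)
m=w.max(2);m=(m<75);k=blob(m,(510,570,130,185));print(k,wplane(*k[0],.125,c),wplane(*ce,.17,c))
g=cv2.imread("pics/side0.png")[:,:,::-1];b=red(g,(310,380,170,250))[0];(o,d),(q,e)=wray(*ce,c),ray("side",*b)
s=np.linalg.lstsq(np.c_[d,-e],q-o,rcond=None)[0];print("tri",o+d*s[0],q+e*s[1])
E
```

```text
[312.52638701 205.25778078] [ 291  184   44   43 1478]
(array([538.27972561, 156.4367378 ]), array([ 518,  137,   41,   41, 1312], dtype=int32)) [ 0.59553077 -0.16893264  0.125     ] [0.50204351 0.03039483 0.17      ]
tri [0.50083138 0.03014974 0.16627337] [0.50037266 0.02988839 0.16643976]
```

>>> apply_moves --rows '[[[0.003, -0.012, 0.06], [0, 0, 0], 0], [[0.003, -0.012, 0.11], [0, 0, 0], 0], [[0.003, -0.012, 0.142], [0, 0, 0], 0], [[0.003, -0.012, 0.142], [0, 0, 0], 0]]'

```text
time: 2.75
tool_pos: [0.5002, 0.0292, 0.1925]
orientation: [[0.959, 0.284, -0.002], [0.284, -0.959, 0.0], [-0.002, -0.001, -1.0]]
force: [-0.8, 0.3, 0.3]
grip_width: 0.0003
grasp_force: 0.0
```

>>> apply_moves --rows '[[[0, 0, 0.004], [0, 0, 0], 0], [[0, 0, 0.004], [0, 0, 0], 0]]'

```text
time: 3.0
tool_pos: [0.5016, 0.0296, 0.1924]
orientation: [[0.959, 0.285, 0.001], [0.285, -0.959, -0.0], [0.001, 0.001, -1.0]]
force: [-0.6, 0.7, -0.5]
grip_width: -0.0
grasp_force: 0.0
```

>>> apply_moves --rows '[[[0, 0, 0.0025], [0, 0, 0], 0], [[0, 0, 0.0025], [0, 0, 0], 0]]'

```text
time: 3.25
tool_pos: [0.5012, 0.0298, 0.1908]
orientation: [[0.959, 0.285, 0.0], [0.285, -0.959, -0.0], [0.0, 0.0, -1.0]]
force: [-0.7, -0.1, 0.4]
grip_width: 0.0002
grasp_force: 0.0
```

>>> apply_moves --rows '[[[0, 0, 0.0025], [0, 0, 0], 0], [[0, 0, 0.0025], [0, 0, 0], 0]]'

```text
time: 3.5
tool_pos: [0.501, 0.0298, 0.1895]
orientation: [[0.959, 0.285, -0.0], [0.285, -0.959, 0.0], [-0.0, -0.0, -1.0]]
force: [-0.7, 0.7, -0.1]
grip_width: -0.0004
grasp_force: 0.0
```

>>> apply_moves --rows '[[[0, 0, 0.0025], [0, 0, 0], 0], [[0, 0, 0.0025], [0, 0, 0], 0]]'

```text
time: 3.75
tool_pos: [0.5012, 0.0298, 0.1887]
orientation: [[0.959, 0.285, 0.0], [0.285, -0.959, 0.0], [0.0, 0.0, -1.0]]
force: [0.1, -0.6, -0.1]
grip_width: -0.0001
grasp_force: 0.5
```

>>> apply_moves --rows '[[[0, 0, 0.0025], [0, 0, 0], 0], [[0, 0, 0.0025], [0, 0, 0], 0]]'

```text
time: 4.0
tool_pos: [0.5019, 0.03, 0.1887]
orientation: [[0.959, 0.285, 0.002], [0.285, -0.959, 0.001], [0.002, -0.0, -1.0]]
force: [-0.9, 1.0, 5.0]
grip_width: 0.0001
grasp_force: 2.6
```

>>> apply_moves --rows '[[[0, 0, 0.0025], [0, 0, 0], 0], [[0, 0, 0.0025], [0, 0, 0], 0]]'

```text
time: 4.25
tool_pos: [0.5025, 0.0303, 0.1887]
orientation: [[0.958, 0.285, 0.004], [0.285, -0.959, 0.002], [0.004, -0.0, -1.0]]
force: [-1.3, 2.1, 8.5]
grip_width: -0.0001
grasp_force: 4.5
```

Contact is at TCP z ≈ 0.1887, with a stiffness of about 4 N/mm. Next I compute a lead arc (counter-clockwise, ramping to 0.95 rad/s, easing off slightly, then lifting).

```bash
cat > arc.py <<'E'
import numpy as np
X=np.array([.9586,.2848]);Y=np.array([.2848,-.9586]);H=np.array([.5485,-.0755]);R=.1155
def rows(P,phis,zs,g=0,r=R):
    """P commanded xyz; targets on circle; prints rows, returns commanded end"""
    out=[];r=np.broadcast_to(r,len(phis))
    for f,z,q in zip(phis,zs,r):
        d=H+q*np.array([np.cos(f),np.sin(f)])-P[:2]
        out.append([[round(float(X@d)/.4,3),round(float(Y@d)/.4,3),round((P[2]-z)/.4,3)],[0,0,0],g])
    print(out);a=np.array(out[-1][0])*.4;e=np.r_[P[:2]+a[0]*X+a[1]*Y,P[2]-a[2]];d=e[:2]-H
    print("end",np.round(e,4).tolist(),"phi",np.arctan2(d[1],d[0]));return e
E
python3 - <<'E'
from arc import *
P=np.array([.5011,.0299,.1866]);w=.95
om=np.minimum(1,(np.arange(10)+.5)/6)*w
ph=1.994+np.cumsum(om)*.125
rows(P,ph,[.1872]*7+[.1915,.2,.213]);print(om,ph)
E
```

```text
[[[-0.003, 0.001, np.float64(-0.002)], [0, 0, 0], 0], [[-0.011, 0.002, np.float64(-0.002)], [0, 0, 0], 0], [[-0.025, 0.005, np.float64(-0.002)], [0, 0, 0], 0], [[-0.045, 0.01, np.float64(-0.002)], [0, 0, 0], 0], [[-0.069, 0.018, np.float64(-0.002)], [0, 0, 0], 0], [[-0.098, 0.032, np.float64(-0.002)], [0, 0, 0], 0], [[-0.127, 0.05, np.float64(-0.002)], [0, 0, 0], 0], [[-0.154, 0.071, np.float64(-0.012)], [0, 0, 0], 0], [[-0.178, 0.095, np.float64(-0.034)], [0, 0, 0], 0], [[-0.199, 0.122, np.float64(-0.066)], [0, 0, 0], 0]]
end [0.4387, -0.0395, 0.213] phi 2.82519444231776
[0.07916667 0.2375     0.39583333 0.55416667 0.7125     0.87083333
 0.95       0.95       0.95       0.95      ] [2.00389583 2.03358333 2.0830625  2.15233333 2.24139583 2.35025
 2.469      2.58775    2.7065     2.82525   ]
```

>>> apply_moves --rows '[[[-0.003, 0.001, -0.002], [0, 0, 0], 0], [[-0.011, 0.002, -0.002], [0, 0, 0], 0], [[-0.025, 0.005, -0.002], [0, 0, 0], 0], [[-0.045, 0.01, -0.002], [0, 0, 0], 0], [[-0.069, 0.018, -0.002], [0, 0, 0], 0], [[-0.098, 0.032, -0.002], [0, 0, 0], 0], [[-0.127, 0.05, -0.002], [0, 0, 0], 0], [[-0.154, 0.071, -0.012], [0, 0, 0], 0], [[-0.178, 0.095, -0.034], [0, 0, 0], 0], [[-0.199, 0.122, -0.066], [0, 0, 0], 0]]'

```text
time: 5.5
tool_pos: [0.4378, -0.0404, 0.2132]
orientation: [[0.959, 0.285, -0.001], [0.285, -0.959, 0.0], [-0.001, -0.001, -1.0]]
force: [-0.1, 0.1, 0.0]
grip_width: -0.0002
grasp_force: 0.0
```

```bash
sed -i 's/^HUB.*/HUB=np.array([.5485,-.0755])/' h.py
cat >> h.py <<'E'
def look(log="log.txt",n=1):
    for _ in range(n):
        q=readout.get_state()["tool_pos"];t,a,r,p,st=capang()
        print("t %.3f ang %.3f r %.4f"%(t,a,r),p.round(4),st,"tcp",q.round(4),"dist %.4f"%np.hypot(*(q-p)[:2]))
E
python3 - <<'E'
from h import *
look(n=2)
E
```

```text
t 5.500 ang 2.793 r 0.1115 [ 0.4437 -0.0374  0.17  ] [ 295  198   53   45 1686] tcp [ 0.4378 -0.0404  0.2132] dist 0.0066
t 5.550 ang 2.838 r 0.1102 [ 0.4434 -0.0426  0.17  ] [ 300  202   52   41 1467] tcp [ 0.4389 -0.0418  0.2153] dist 0.0045
```

The cap follows and the fingers are off it (cap at 2.84 rad, about 5 mm from the TCP). I continue tracking.

Run:
```python
from arc import *
P=np.array([.4387,-.0395,.213]);t=np.arange(1,11)*.125
rows(P,2.883+.92*t-.025*t*t,[.213]*10)
```

```text
[[[-0.025, 0.043, np.float64(0.0)], [0, 0, 0], 0], [[-0.037, 0.074, np.float64(0.0)], [0, 0, 0], 0], [[-0.045, 0.105, np.float64(0.0)], [0, 0, 0], 0], [[-0.05, 0.137, np.float64(0.0)], [0, 0, 0], 0], [[-0.051, 0.17, np.float64(0.0)], [0, 0, 0], 0], [[-0.049, 0.201, np.float64(0.0)], [0, 0, 0], 0], [[-0.043, 0.233, np.float64(0.0)], [0, 0, 0], 0], [[-0.034, 0.263, np.float64(0.0)], [0, 0, 0], 0], [[-0.022, 0.292, np.float64(0.0)], [0, 0, 0], 0], [[-0.007, 0.319, np.float64(0.0)], [0, 0, 0], 0]]
end [0.4724, -0.1626, 0.213] phi -2.2890939356744173
```

>>> apply_moves --rows '[[[-0.025, 0.043, 0], [0, 0, 0], 0], [[-0.037, 0.074, 0], [0, 0, 0], 0], [[-0.045, 0.105, 0], [0, 0, 0], 0], [[-0.05, 0.137, 0], [0, 0, 0], 0], [[-0.051, 0.17, 0], [0, 0, 0], 0], [[-0.049, 0.201, 0], [0, 0, 0], 0], [[-0.043, 0.233, 0], [0, 0, 0], 0], [[-0.034, 0.263, 0], [0, 0, 0], 0], [[-0.022, 0.292, 0], [0, 0, 0], 0], [[-0.007, 0.319, 0], [0, 0, 0], 0]]'

```text
time: 6.85
tool_pos: [0.473, -0.1634, 0.213]
orientation: [[0.959, 0.285, 0.0], [0.285, -0.959, 0.0], [0.0, -0.0, -1.0]]
force: [-0.7, 0.3, -0.3]
grip_width: 0.0
grasp_force: 0.0
```

Run:
```python
from h import *
look()
from arc import *
P=np.array([.4724,-.1626,.213])
```

```text
t 6.850 ang -2.210 r 0.1109 [ 0.4824 -0.1645  0.17  ] [ 302  192   53   51 1898] tcp [ 0.473  -0.1634  0.213 ] dist 0.0095
```

```bash
sed -i 's/p=wplane(\*ce,.170,c);/p=wplane(*ce,.170,c);p[0]-=.004;/' h.py; sed -i 's/round((P\[2\]-z)/round(float(P[2]-z)/' arc.py
python3 - <<'E'
from arc import *
P=np.array([.4724,-.1626,.213]);t=np.arange(1,11)*.125
rows(P,4.085+.88*t-.025*t*t,[.213]*10)
E
```

```text
[[[0.036, 0.045, 0.0], [0, 0, 0], 0], [[0.059, 0.067, 0.0], [0, 0, 0], 0], [[0.084, 0.085, 0.0], [0, 0, 0], 0], [[0.11, 0.101, 0.0], [0, 0, 0], 0], [[0.138, 0.114, 0.0], [0, 0, 0], 0], [[0.167, 0.124, 0.0], [0, 0, 0], 0], [[0.197, 0.13, 0.0], [0, 0, 0], 0], [[0.227, 0.134, 0.0], [0, 0, 0], 0], [[0.257, 0.134, 0.0], [0, 0, 0], 0], [[0.286, 0.131, 0.0], [0, 0, 0], 0]]
end [0.597, -0.1802, 0.213] phi -1.1372760716879218
```

>>> apply_moves --rows '[[[0.036, 0.045, 0.0], [0, 0, 0], 0], [[0.059, 0.067, 0.0], [0, 0, 0], 0], [[0.084, 0.085, 0.0], [0, 0, 0], 0], [[0.11, 0.101, 0.0], [0, 0, 0], 0], [[0.138, 0.114, 0.0], [0, 0, 0], 0], [[0.167, 0.124, 0.0], [0, 0, 0], 0], [[0.197, 0.13, 0.0], [0, 0, 0], 0], [[0.227, 0.134, 0.0], [0, 0, 0], 0], [[0.257, 0.134, 0.0], [0, 0, 0], 0], [[0.286, 0.131, 0.0], [0, 0, 0], 0]]'

```text
time: 8.15
tool_pos: [0.5977, -0.1801, 0.213]
orientation: [[0.959, 0.285, -0.0], [0.285, -0.959, 0.0], [0.0, -0.0, -1.0]]
force: [-0.7, 0.6, 0.6]
grip_width: -0.0002
grasp_force: 0.0
```

Run:
```python
from h import *
look()
from arc import *
P=np.array([.597,-.1802,.213]);t=np.arange(1,11)*.125
```

```text
t 8.150 ang -1.107 r 0.1123 [ 0.5988 -0.1759  0.17  ] [ 293  199   52   44 1639] tcp [ 0.5977 -0.1801  0.213 ] dist 0.0043
```

Run:
```python
from arc import *
P=np.array([.597,-.1802,.213]);t=np.arange(1,11)*.125
rows(P,5.21+.84*t-.025*t*t,[.213]*10)
```

```text
[[[0.047, -0.011, 0.0], [0, 0, 0], 0], [[0.075, -0.021, 0.0], [0, 0, 0], 0], [[0.102, -0.035, 0.0], [0, 0, 0], 0], [[0.127, -0.051, 0.0], [0, 0, 0], 0], [[0.15, -0.069, 0.0], [0, 0, 0], 0], [[0.17, -0.089, 0.0], [0, 0, 0], 0], [[0.189, -0.112, 0.0], [0, 0, 0], 0], [[0.205, -0.135, 0.0], [0, 0, 0], 0], [[0.218, -0.16, 0.0], [0, 0, 0], 0], [[0.229, -0.186, 0.0], [0, 0, 0], 0]]
end [0.6636, -0.0828, 0.213] phi -0.0632629844839111
```

>>> apply_moves --rows '[[[0.047, -0.011, 0.0], [0, 0, 0], 0], [[0.075, -0.021, 0.0], [0, 0, 0], 0], [[0.102, -0.035, 0.0], [0, 0, 0], 0], [[0.127, -0.051, 0.0], [0, 0, 0], 0], [[0.15, -0.069, 0.0], [0, 0, 0], 0], [[0.17, -0.089, 0.0], [0, 0, 0], 0], [[0.189, -0.112, 0.0], [0, 0, 0], 0], [[0.205, -0.135, 0.0], [0, 0, 0], 0], [[0.218, -0.16, 0.0], [0, 0, 0], 0], [[0.229, -0.186, 0.0], [0, 0, 0], 0]]'

```text
time: 9.45
tool_pos: [0.6635, -0.0823, 0.213]
orientation: [[0.959, 0.285, -0.0], [0.285, -0.959, 0.0], [-0.0, -0.0, -1.0]]
force: [0.0, 0.4, -0.4]
grip_width: 0.0003
grasp_force: 0.0
```

Run:
```python
from h import *
look()
```

```text
t 9.450 ang -0.087 r 0.1170 [ 0.6651 -0.0857  0.17  ] [ 304  203   52   43 1426] tcp [ 0.6635 -0.0823  0.213 ] dist 0.0037
```

Run:
```python
from arc import *
P=np.array([.6636,-.0828,.213]);t=np.arange(1,11)*.125
rows(P,6.24+.79*t-.025*t*t,[.213]*10)
```

```text
[[[0.01, -0.033, 0.0], [0, 0, 0], 0], [[0.015, -0.06, 0.0], [0, 0, 0], 0], [[0.018, -0.088, 0.0], [0, 0, 0], 0], [[0.018, -0.116, 0.0], [0, 0, 0], 0], [[0.015, -0.143, 0.0], [0, 0, 0], 0], [[0.009, -0.17, 0.0], [0, 0, 0], 0], [[0.002, -0.196, 0.0], [0, 0, 0], 0], [[-0.009, -0.221, 0.0], [0, 0, 0], 0], [[-0.021, -0.244, 0.0], [0, 0, 0], 0], [[-0.035, -0.266, 0.0], [0, 0, 0], 0]]
end [0.6199, 0.0152, 0.213] phi 0.9041020093474518
```

>>> apply_moves --rows '[[[0.01, -0.033, 0.0], [0, 0, 0], 0], [[0.015, -0.06, 0.0], [0, 0, 0], 0], [[0.018, -0.088, 0.0], [0, 0, 0], 0], [[0.018, -0.116, 0.0], [0, 0, 0], 0], [[0.015, -0.143, 0.0], [0, 0, 0], 0], [[0.009, -0.17, 0.0], [0, 0, 0], 0], [[0.002, -0.196, 0.0], [0, 0, 0], 0], [[-0.009, -0.221, 0.0], [0, 0, 0], 0], [[-0.021, -0.244, 0.0], [0, 0, 0], 0], [[-0.035, -0.266, 0.0], [0, 0, 0], 0]]'

```text
time: 10.75
tool_pos: [0.6193, 0.0154, 0.213]
orientation: [[0.959, 0.285, -0.0], [0.285, -0.959, -0.0], [-0.0, 0.0, -1.0]]
force: [0.0, 0.1, 1.0]
grip_width: 0.0
grasp_force: 0.0
```

Run:
```python
from h import *
look()
```

```text
t 10.750 ang 0.839 r 0.1163 [0.6261 0.011  0.17  ] [ 308  190   53   53 2001] tcp [0.6193 0.0154 0.213 ] dist 0.0081
```

Run:
```python
from arc import *
P=np.array([.6199,.0152,.213]);t=np.arange(1,11)*.125
rows(P,.885+.69*t-.025*t*t,[.213]*10)
```

```text
[[[-0.012, -0.016, 0.0], [0, 0, 0], 0], [[-0.028, -0.034, 0.0], [0, 0, 0], 0], [[-0.045, -0.051, 0.0], [0, 0, 0], 0], [[-0.064, -0.066, 0.0], [0, 0, 0], 0], [[-0.084, -0.079, 0.0], [0, 0, 0], 0], [[-0.105, -0.091, 0.0], [0, 0, 0], 0], [[-0.126, -0.101, 0.0], [0, 0, 0], 0], [[-0.148, -0.109, 0.0], [0, 0, 0], 0], [[-0.17, -0.115, 0.0], [0, 0, 0], 0], [[-0.192, -0.119, 0.0], [0, 0, 0], 0]]
end [0.5327, 0.039, 0.213] phi 1.7077752718822097
```

>>> apply_moves --rows '[[[-0.012, -0.016, 0.0], [0, 0, 0], 0], [[-0.028, -0.034, 0.0], [0, 0, 0], 0], [[-0.045, -0.051, 0.0], [0, 0, 0], 0], [[-0.064, -0.066, 0.0], [0, 0, 0], 0], [[-0.084, -0.079, 0.0], [0, 0, 0], 0], [[-0.105, -0.091, 0.0], [0, 0, 0], 0], [[-0.126, -0.101, 0.0], [0, 0, 0], 0], [[-0.148, -0.109, 0.0], [0, 0, 0], 0], [[-0.17, -0.115, 0.0], [0, 0, 0], 0], [[-0.192, -0.119, 0.0], [0, 0, 0], 0]]'

```text
time: 12.05
tool_pos: [0.532, 0.0386, 0.213]
orientation: [[0.959, 0.285, 0.0], [0.285, -0.959, -0.0], [0.0, 0.0, -1.0]]
force: [-0.4, -1.0, 0.3]
grip_width: 0.0003
grasp_force: 0.0
```

Run:
```python
from h import *
look()
```

```text
t 12.050 ang 1.671 r 0.1177 [0.5367 0.0416 0.17  ] [ 296  191   53   48 1875] tcp [0.532  0.0386 0.213 ] dist 0.0055
```

Hovered over 6.5 s, all samples within 1 cm. Now descend while following, touch, decelerate.

Run:
```python
from arc import *
P=np.array([.5327,.039,.213])
om=np.array([.6]*5+[.52,.4,.28,.16,.05])
rows(P,1.705+np.cumsum(om)*.125,[.205,.197,.191,.188,.1872]+[.187]*5)
```

```text
[[[-0.021, -0.002, 0.02], [0, 0, 0], 0], [[-0.042, -0.003, 0.04], [0, 0, 0], 0], [[-0.064, -0.002, 0.055], [0, 0, 0], 0], [[-0.085, -0.0, 0.062], [0, 0, 0], 0], [[-0.107, 0.004, 0.064], [0, 0, 0], 0], [[-0.125, 0.009, 0.065], [0, 0, 0], 0], [[-0.139, 0.013, 0.065], [0, 0, 0], 0], [[-0.148, 0.016, 0.065], [0, 0, 0], 0], [[-0.154, 0.019, 0.065], [0, 0, 0], 0], [[-0.155, 0.019, 0.065], [0, 0, 0], 0]]
end [0.4754, 0.0141, 0.187] phi 2.2551516516194874
```

>>> apply_moves --rows '[[[-0.021, -0.002, 0.02], [0, 0, 0], 0], [[-0.042, -0.003, 0.04], [0, 0, 0], 0], [[-0.064, -0.002, 0.055], [0, 0, 0], 0], [[-0.085, 0, 0.062], [0, 0, 0], 0], [[-0.107, 0.004, 0.064], [0, 0, 0], 0], [[-0.125, 0.009, 0.065], [0, 0, 0], 0], [[-0.139, 0.013, 0.065], [0, 0, 0], 0], [[-0.148, 0.016, 0.065], [0, 0, 0], 0], [[-0.154, 0.019, 0.065], [0, 0, 0], 0], [[-0.155, 0.019, 0.065], [0, 0, 0], 0]]'

```text
time: 13.35
tool_pos: [0.4767, 0.0133, 0.1887]
orientation: [[0.959, 0.285, 0.004], [0.285, -0.959, -0.0], [0.004, 0.002, -1.0]]
force: [-0.1, 0.2, 5.0]
grip_width: -0.0001
grasp_force: 3.2
```

>>> apply_moves --rows '[[[0, 0, 0], [0, 0, 0], 0], [[0, 0, 0], [0, 0, 0], 0], [[0, 0, 0], [0, 0, 0], 0], [[0, 0, 0], [0, 0, 0], 0]]'

```text
time: 13.85
tool_pos: [0.4768, 0.0135, 0.1887]
orientation: [[0.959, 0.285, 0.004], [0.285, -0.959, -0.0], [0.004, 0.001, -1.0]]
force: [0.2, -0.7, 7.3]
grip_width: 0.0002
grasp_force: 3.3
```

>>> apply_moves --rows '[[[0, 0, -0.001], [0, 0, 0], 0], [[0, 0, -0.002], [0, 0, 0], 0], [[0, 0, -0.003], [0, 0, 0], 0], [[0, 0, -0.004], [0, 0, 0], 0], [[0, 0, -0.005], [0, 0, 0], 0], [[0, 0, -0.006], [0, 0, 0], 0], [[0, 0, -0.01], [0, 0, 0], 0], [[0, 0, -0.03], [0, 0, 0], 0], [[0, 0, -0.065], [0, 0, 0], 0], [[0, 0, -0.065], [0, 0, 0], 0]]'

```text
time: 15.1
tool_pos: [0.4766, 0.0137, 0.2149]
orientation: [[0.959, 0.285, 0.003], [0.285, -0.959, -0.0], [0.003, 0.001, -1.0]]
force: [0.4, -0.2, 0.5]
grip_width: -0.0002
grasp_force: 0.0
```

Run:
```python
from h import *
look();look(n=20)
```

```text
t 15.100 ang 2.231 r 0.1169 [0.4769 0.0168 0.17  ] [ 294  200   52   43 1539] tcp [0.4766 0.0137 0.2149] dist 0.0031
t 15.150 ang 2.231 r 0.1169 [0.4768 0.0168 0.17  ] [ 294  200   53   43 1565] tcp [0.4762 0.0137 0.2142] dist 0.0031
t 15.200 ang 2.233 r 0.1168 [0.4767 0.0167 0.17  ] [ 294  200   53   43 1589] tcp [0.4757 0.0137 0.2136] dist 0.0031
t 15.250 ang 2.233 r 0.1168 [0.4767 0.0167 0.17  ] [ 294  199   53   44 1613] tcp [0.4754 0.0138 0.2131] dist 0.0032
t 15.300 ang 2.233 r 0.1168 [0.4767 0.0166 0.17  ] [ 294  199   54   44 1618] tcp [0.4752 0.0138 0.2129] dist 0.0032
t 15.350 ang 2.234 r 0.1168 [0.4766 0.0166 0.17  ] [ 295  199   53   44 1626] tcp [0.4751 0.0138 0.2127] dist 0.0032
t 15.400 ang 2.233 r 0.1168 [0.4766 0.0166 0.17  ] [ 295  199   53   44 1631] tcp [0.475  0.0138 0.2127] dist 0.0032
t 15.450 ang 2.234 r 0.1168 [0.4766 0.0166 0.17  ] [ 294  199   54   44 1632] tcp [0.475  0.0138 0.2126] dist 0.0032
t 15.500 ang 2.234 r 0.1168 [0.4766 0.0165 0.17  ] [ 295  199   53   44 1629] tcp [0.4751 0.0138 0.2127] dist 0.0032
t 15.550 ang 2.233 r 0.1168 [0.4766 0.0166 0.17
[... 656 characters left out ...]
 15.850 ang 2.233 r 0.1168 [0.4767 0.0166 0.17  ] [ 294  199   53   44 1612] tcp [0.4753 0.0138 0.213 ] dist 0.0032
t 15.900 ang 2.233 r 0.1168 [0.4767 0.0166 0.17  ] [ 294  199   53   44 1612] tcp [0.4753 0.0138 0.213 ] dist 0.0032
t 15.950 ang 2.233 r 0.1168 [0.4767 0.0166 0.17  ] [ 294  199   53   44 1617] tcp [0.4754 0.0137 0.213 ] dist 0.0032
t 16.000 ang 2.233 r 0.1168 [0.4767 0.0167 0.17  ] [ 294  199   53   44 1612] tcp [0.4754 0.0138 0.213 ] dist 0.0032
t 16.050 ang 2.233 r 0.1168 [0.4767 0.0167 0.17  ] [ 294  199   53   44 1611] tcp [0.4754 0.0138 0.213 ] dist 0.0032
t 16.100 ang 2.233 r 0.1168 [0.4767 0.0167 0.17  ] [ 294  199   53   44 1608] tcp [0.4754 0.0138 0.213 ] dist 0.0032
```

The beam is at rest and the fingers are clear of it, so I hand in.

```bash
python3 -c "
from bench import finish_job
print(finish_job())"
```

```text
the job is handed in; nothing more can be done
None
```

I handed the job in without seeing a verdict: the beam was set turning at about 0.9 rad/s (roughly 7 s a turn), the cap was guarded for about 6.5 s without contact (within 1 cm sideways at each check, beam above 0.6 rad/s), and the beam was then stopped gently by hand and left at rest with the fingers clear (bystanders not re-checked by camera).

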